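# Snap the lid shut on the eyelet box

### The job

Shut the green box of eyelets on the bench so that no dust gets in: press its lid fully home, then fold all four orange clips down over the lid rim and push each one in until it snaps over its catch ridge and stays by itself. Feel for each snap and do not force anything: more than about 40 N cracks the plastic. Leave the tin, the brass stamp and the heel block standing where they are.

Things in the scene. Friction and masses are not known exactly. Their poses are not given: they have to be found in the camera images.
- box: Olive-green plastic box full of eyelets, 150 (box x) by 210 (box y) mm outside; heavy, it does not shift. Origin: centre of its underside on the bench, z up. One orange clip at the middle of each side: front on -x, back on +x, left on +y, right on -y (box axes). The load bows each wall, 2 mm inward to 5.5 mm outward, each differently: how far in a clip snaps and stops must be felt.
- lid: Grey lid with clear window, 158 x 218 x 15 mm, axes as the box. Origin: centre of its flat top, 103 mm above the bench when home. It starts 3 to 6 mm higher, level, stuck on its tight seal; about 10 to 12 N on top slides it straight down to its stop (the seal under it gives about 1 mm per 18 N), and it stays there. While it is high the clips strike the front of their ridges and cannot catch.
- hinge_front (a point): Middle of the front clip's hinge line, on the lid; the line runs along box y. With the lid home all hinges are 100 mm above the bench; the front one lies 80 mm from the box centre, 5 mm outside the wall's nominal face. Axes as the box. While the lid is high the hinge is higher by as much.
- hinge_back (a point): Middle of the back clip's hinge line, on the lid, along box y, 80 mm from the box centre. Every clip: 64 mm wide along its wall, 32 mm from hinge to free edge; its outer face (the upper one when level) is 7.5 mm off the hinge axis, and on the last 8 mm before the free edge a thumb rib stands to 12.5 mm off the axis.
- hinge_left (a point): Middle of the left clip's hinge line, on the lid, along box x, 110 mm from the box centre. The catch ridge on each wall is 70 mm long, 9 mm high, 8 mm proud of the wall, its lower edge 75 mm above the bench; the bead inside the clip, 24 mm from the hinge, must be pushed in past it.
- hinge_right (a point): Middle of the right clip's hinge line, on the lid, along box x, 110 mm from the box centre. Any clip folds down under 3 N until it meets its ridge at 1.0 to 1.4 rad; pushed on at its rib, in and a little down as it swings, it rides over under about 6 to 14 N, snaps some 3 mm (0.1 rad or more) further in and stops hard against the wall.
- clip_front (a joint): Angle of the front clip about its hinge: 0 = sticking straight out, level; positive = folded down; 1.57 = hanging straight down. Starts at about 0 to 0.6, held by weak hinge friction; turns from -0.5 to 1.8. Snapped, it rests between 1.33 and 1.72, depending on the bow of its wall; not snapped, it springs back to below 1.0 when let go.
- clip_back (a joint): Angle of the back clip about its hinge: 0 = sticking straight out, level; positive = folded down; 1.57 = hanging straight down. Starts at about 0 to 0.6, held by weak hinge friction; turns from -0.5 to 1.8. Snapped, it rests between 1.33 and 1.72, depending on the bow of its wall; not snapped, it springs back to below 1.0 when let go.
- clip_left (a joint): Angle of the left clip about its hinge: 0 = sticking straight out, level; positive = folded down; 1.57 = hanging straight down. Starts at about 0 to 0.6, held by weak hinge friction; turns from -0.5 to 1.8. Snapped, it rests between 1.33 and 1.72, depending on the bow of its wall; not snapped, it springs back to below 1.0 when let go.
- clip_right (a joint): Angle of the right clip about its hinge: 0 = sticking straight out, level; positive = folded down; 1.57 = hanging straight down. Starts at about 0 to 0.6, held by weak hinge friction; turns from -0.5 to 1.8. Snapped, it rests between 1.33 and 1.72, depending on the bow of its wall; not snapped, it springs back to below 1.0 when let go.
- tin: bystander: glue tin, 72 mm across, 95 mm tall, origin at the centre of its underside
- stamp: bystander: brass hand stamp, 48 mm across the foot, 75 mm tall, origin at the centre of its underside
- heel: bystander: block of four black and brown heel lifts, about 63 by 58 by 34 mm, origin at its underside

How it is judged:
By the outcome, as a careful person would: the job done as asked, in the order asked, and still so for the second after the job is handed in, with the robot touching nothing.
It also fails if it takes over 58 s, if anything falls off the work surface, if the arm or the gripper's body presses on something with over 40 N, if the wrist force passes 120 N, or if a joint passes its speed limit or range.

### The arm

A 6-joint arm with a two-finger parallel gripper is mounted at the origin on the work surface. World frame = base frame: x ahead of the robot, y to its left, z up, the work surface at z = 0. Lengths are in m, angles in rad, forces in N, time in s.
With the tool pointing down it reaches from about 0.325 to 0.925 m from the base axis. Payload 3.1 kg.
Tool frame: the origin (TCP) lies at the very end of the fingers, on their centre line; the grasp point (between the pads) lies 19 mm behind it (arm.grasp_offset is the distance from the TCP to the grasp point, in m); z points along the fingers, y is the direction in which the jaws open and shut (so a half turn about z gives the same grasp; the last joint's range is limited). The gripper opens to 85 mm and grips with 20 to 120 N. Pads are 22 mm wide; open, the fingers measure 114 mm over their backs; the gripper's body (76 mm by 85 mm) begins 54 mm behind the grasp point. The pads swing forward as they close: fully open they stand 13 mm farther back than shut.
Start: joints at [-1.401, 0.217, 1.613, -0, 1.311, -0.112], TCP at [0.174, -0.6, 0.231] pointing down, gripper open.
Joint ranges: [-2.75, 2.75], [-0.78, 2.1], [0.31, 2.55], [-1.13, 4.27], [0.13, 2.63], [-2.58, 2.58]. Speed limits (rad/s): [2.79, 2.79, 3.14, 3.14, 3.14, 3.14].

### API

Orientations are given as a unit quaternion [x, y, z, w].
In Python, from workcell import arm, monitor, vision, workorder gives the robot as it stands. Calls block until the motion is done:
- arm.reach(position, orientation): joint-space move of the TCP to a pose.
- arm.movel(position, rot=None, rate=0.15, until_force=None): straight line of the TCP; rot=None keeps the orientation; rate is the mean speed in m/s. With until_force (N) it stops when the force on the tool has changed by that much, and returns True; else False.
- arm.move_j(angles): joint-space move.
- arm.move_gripper(opening, force=None): finger opening in m; force is the grip in N (None keeps the last); returns when the fingers have stopped.
- arm.wait(seconds).
- arm.ik(position, orientation): joint angles nearest the present ones, or None.
- monitor.get_state(): the state.
- vision.snapshot(name): name is "side" or "top"; returns a dict with "frame" (384x512x3 uint8, blue, green, red), "K" (3x3 intrinsics, pixels), "extrinsics" (4x4, takes a point from camera to world coordinates). Camera axes: x right, y up, looking along -z (the intrinsics and any distortion apply to the point x, -y, -z); pixel columns grow to the right and rows downward; lengths in m; the calibration is good to about 2 mm. A picture is of the moment at which its call begins. There is no depth.
A pose or a line that the arm cannot do raises arm.Unreachable and nothing moves.
- workorder.sign_off(): hands the job in, once; it reports no verdict.
The state is a dict: "t": time; "joint_positions": joint angles; "qvel": joint speeds; "effort": joint torques, N m; "ee_pos": TCP position; "eef_rot": TCP orientation; "contact_force": force on the tool from outside, world axes, zero at the start; "wrist_torque": the same for the moment, N m; "width": finger opening in m.
Only numpy, scipy, OpenCV 4.12 (cv2) and the standard library are available. Lean on these libraries where they do the work, as an engineer would, in place of code of your own. Each camera call takes 0.05 s, during which the arm holds its last target.

## Working session

There is one attempt and no reset: what is moved stays moved. The work goes in short steps, each a Python script; the robot and the scene stay as the last script left them, time stands still between calls to the robot, and variables do not carry over. Pictures are saved under pics/ and viewed, and the job is handed in when it is done.

```bash
ls; mkdir -p pics; python3 - <<'E'
from workcell import arm, monitor, vision, workorder
import cv2
s=monitor.get_state(); print(s)
for n in("side","top"):
    d=vision.snapshot(n); cv2.imwrite(f"pics/{n}0.png",d["frame"]); print(n,d["K"],d["extrinsics"],[k for k in d])
E
```

```text
pics
{'t': 0.0, 'joint_positions': array([-1.40118807e+00,  2.17767842e-01,  1.61494162e+00,  3.64851601e-07,
        1.31129270e+00, -1.12187485e-01]), 'qvel': array([-0.00123548, -0.00092639,  0.0007103 ,  0.00131464,  0.00031191,
       -0.00060739]), 'effort': array([ 3.05091617e-04, -3.96841586e+01, -3.03851867e+01, -1.54192953e-04,
        9.64826468e-03, -1.59224687e-06]), 'ee_pos': array([ 0.17369045, -0.59952789,  0.22995588]), 'eef_rot': array([ 9.90089593e-01,  1.40431996e-01, -3.44079782e-05, -1.20426140e-03]), 'contact_force': array([ 0.21581762, -0.59735709, -0.91423282]), 'wrist_torque': array([-0.04706273,  0.04560083,  0.00474929]), 'width': 0.08534016858108029}
side [[494.31129043   0.         254.42204827]
 [  0.         494.31129043 192.84498583]
 [  0.           0.           1.        ]] [[ 0.98776053  0.12585601 -0.09213796  0.50470926]
 [-0.15561412  0.75482136 -0.63720402 -0.82701247]
 [-0.01064826  0.64374294  0.76516772  1.13444144]
 [ 0.          0.          0.          1.        ]] ['frame', 'K', 'extrinsics']
top [[384.62700974   0.         250.63344413]
 [  0.         384.62700974 191.08016877]
 [  0.           0.           1.        ]] [[ 0.0135497   0.98490369 -0.17257211  0.46638308]
 [-0.99986608  0.01492997  0.00670269  0.02743852]
 [ 0.009178    0.17245818  0.98497408  0.98741634]
 [ 0.          0.          0.          1.        ]] ['frame', 'K', 'extrinsics']
```

View pics/side0.png

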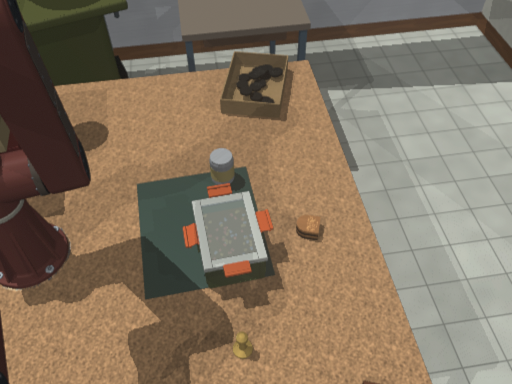

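View pics/top0.png

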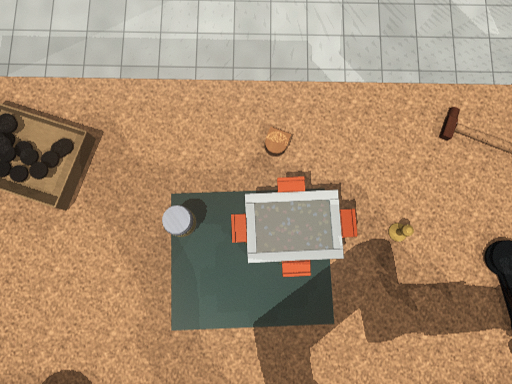

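```bash
cat > h.py <<'E'
import numpy as np, cv2
from workcell import arm, monitor, vision, workorder
def ray(d,uv):
    K=d["K"];E=d["extrinsics"]
    v=np.linalg.inv(K)@np.array([uv[0],uv[1],1.]); v=np.array([v[0],-v[1],-v[2]])
    return E[:3,3],E[:3,:3]@v
def onz(d,uv,z):
    o,v=ray(d,uv); return o+v*(z-o[2])/v[2]
def tri(d1,u1,d2,u2):
    o1,a=ray(d1,u1);o2,b=ray(d2,u2)
    t=np.linalg.lstsq(np.c_[a,-b],o2-o1,rcond=None)[0]
    p,q=o1+a*t[0],o2+b*t[1]; return (p+q)/2,np.linalg.norm(p-q)
def orange(d):
    h=cv2.cvtColor(d["frame"],cv2.COLOR_BGR2HSV)
    m=cv2.inRange(h,(3,190,100),(12,255,255))
    cs,_=cv2.findContours(m,cv2.RETR_EXTERNAL,cv2.CHAIN_APPROX_NONE)
    return [c for c in cs if cv2.contourArea(c)>40],m
def lidmask(d):
    h=cv2.cvtColor(d["frame"],cv2.COLOR_BGR2HSV)
    return cv2.inRange(h,(0,0,130),(180,40,255))
E
python3 - <<'E'
from h import *
D={}
for n,(r0,r1,c0,c1) in {"side":(165,290,170,290),"top":(165,290,220,370)}.items():
    d=vision.snapshot(n);D[n]=d
    cs,m=orange(d)
    print(n,[(np.round(cv2.minAreaRect(c)[0],1),np.round(cv2.boxPoints(cv2.minAreaRect(c)),1).tolist()) for c in cs])
    lm=lidmask(d); roi=np.zeros_like(lm); roi[r0:r1,c0:c1]=lm[r0:r1,c0:c1]
    L,_=cv2.findContours(roi,cv2.RETR_EXTERNAL,cv2.CHAIN_APPROX_NONE); L=max(L,key=cv2.contourArea)
    hull=cv2.convexHull(L); print("lid",cv2.contourArea(hull),cv2.approxPolyDP(hull,5,True)[:,0].tolist(),np.round(cv2.boxPoints(cv2.minAreaRect(L)),1).tolist())
    v=d["frame"].copy(); cv2.drawContours(v,[hull],-1,(255,0,0),1)
    cv2.imwrite(f"pics/{n}c.png",cv2.resize(v[r0:r1,c0:c1],None,fx=4.5,fy=4.5,interpolation=cv2.INTER_NEAREST)[:600,:800])
E
```

```text
side []
lid 4260.5 [[248, 191], [266, 257], [204, 269], [192, 201]] [[190.60000610351562, 200.8000030517578], [253.5, 188.8000030517578], [266.70001220703125, 257.5], [203.8000030517578, 269.5]]
top []
lid 6540.0 [[337, 190], [342, 258], [248, 262], [245, 194]] [[244.1999969482422, 193.3000030517578], [340.0, 188.89999389648438], [343.20001220703125, 258.3999938964844], [247.39999389648438, 262.79998779296875]]
```

View pics/sidec.png

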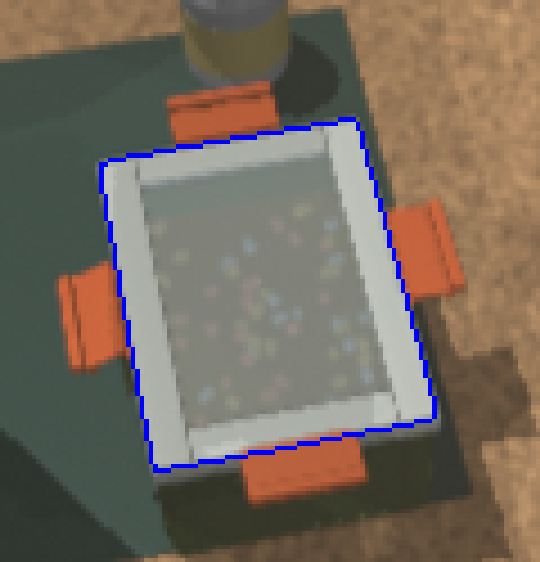

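View pics/topc.png

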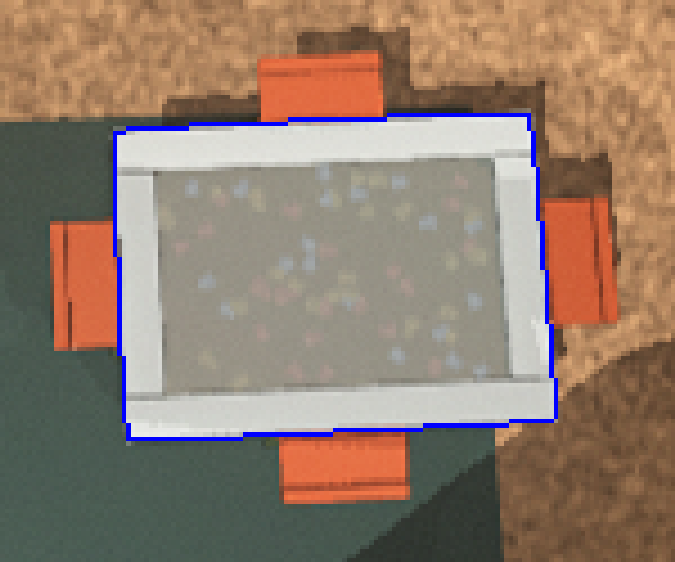

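```bash
python3 - <<'E'
from h import *
d=vision.snapshot("top");h=cv2.cvtColor(d["frame"],cv2.COLOR_BGR2HSV)
for p in [(296,268),(292,184),(239,228),(348,223)]: print(d["frame"][p[1],p[0]],h[p[1],p[0]])
d=vision.snapshot("side");h=cv2.cvtColor(d["frame"],cv2.COLOR_BGR2HSV)
for p in [(190,235),(263,221),(220,190),(238,268)]: print(d["frame"][p[1],p[0]],h[p[1],p[0]])
E
```

```text
[ 71 113 230] [  8 176 230]
[ 64 106 225] [  8 182 225]
[ 66 106 215] [  8 177 215]
[ 56  93 207] [  7 186 207]
[ 63 102 204] [  8 176 204]
[ 62  99 196] [  8 174 196]
[ 57  93 181] [  9 175 181]
[ 62  98 187] [  9 170 187]
```

```bash
sed -i 's/(3,190,100)/(3,150,90)/' h.py; cat >> h.py <<'E'
ROI={"side":(165,290,170,290),"top":(165,290,220,370)}
def lidcorners(d,n):
    r0,r1,c0,c1=ROI[n]
    lm=lidmask(d); roi=np.zeros_like(lm); roi[r0:r1,c0:c1]=lm[r0:r1,c0:c1]
    L,_=cv2.findContours(roi,cv2.RETR_EXTERNAL,cv2.CHAIN_APPROX_NONE); L=max(L,key=cv2.contourArea)
    hull=cv2.convexHull(L); q=cv2.approxPolyDP(hull,5,True)[:,0].astype(float)
    c=q.mean(0); 
    # refine: fit line to the hull-near contour points of each side
    lines=[]
    P=L[:,0].astype(float)
    for i in range(4):
        a,b=q[i],q[(i+1)%4]; t=(b-a)/np.linalg.norm(b-a); nn=np.array([-t[1],t[0]])
        if nn@(a-c)<0: nn=-nn
        s=(P-a)@t; e=(P-a)@nn; k=(s>4)&(s<np.linalg.norm(b-a)-4)&(abs(e)<2)
        vx,vy,x,y=cv2.fitLine(P[k].astype(np.float32),cv2.DIST_L1,0,.01,.01).ravel()
        tt=np.array([vx,vy]);n2=np.array([-vy,vx]); n2*=np.sign(n2@nn)
        lines.append((n2,n2@np.array([x,y])+0.4))
    out=[]
    for i in range(4):
        A=np.array([lines[i-1][0],lines[i][0]]);out.append(np.linalg.solve(A,[lines[i-1][1],lines[i][1]]))
    return np.array(out)
E
python3 - <<'E'
from h import *
D={n:vision.snapshot(n) for n in ROI}
C={n:lidcorners(D[n],n) for n in ROI}
for z in(.103,.107):
  for n in ROI:
    p=np.array([onz(D[n],u,z) for u in C[n]])[:,:2]
    # order by angle from centroid
    c=p.mean(0); p=p[np.argsort(np.arctan2(*(p-c).T[::-1]))]
    e=np.roll(p,-1,0)-p
    print(z,n,"ctr",c.round(4),"len",np.linalg.norm(e,axis=1).round(4),"dir",np.degrees(np.arctan2(e[:,1],e[:,0])).round(2)); print(p.round(4).tolist())
P={n:sorted([(u,onz(D[n],u,.105)[:2]) for u in C[n]],key=lambda a:np.arctan2(*(a[1]-np.array([.49,-.09]))[::-1])) for n in ROI}
print([ (t[0].round(4),t[1].round(4)) for t in [tri(D["side"],a[0],D["top"],b[0]) for a,b in zip(P["side"],P["top"])]])
for n in ROI:
  for c in orange(D[n])[0]:
    b=cv2.boxPoints(cv2.minAreaRect(c)); print(n,b.round(1).tolist(),[onz(D[n],u,.1).round(3)[:2].tolist() for u in b])
# bystanders
for n,u in (("top",(276,143)),("top",(400,232)),("top",(177,220)),("side",(242,352)),("side",(309,228))): print(n,onz(D[n],u,.03))
E
```

```text
0.103 side ctr [ 0.5422 -0.0719] len [0.1566 0.2178 0.1569 0.2194] dir [   3.9    93.41 -176.69  -86.53]
[[0.4707, -0.1863], [0.6269, -0.1756], [0.614, 0.0418], [0.4574, 0.0327]]
0.103 top ctr [ 0.543  -0.0775] len [0.1579 0.2167 0.1588 0.2168] dir [   3.39   93.45 -176.61  -86.31]
[[0.4709, -0.1903], [0.6285, -0.181], [0.6155, 0.0354], [0.4569, 0.026]]
0.107 side ctr [ 0.5421 -0.0748] len [0.156  0.2169 0.1563 0.2185] dir [   3.9    93.41 -176.69  -86.53]
[[0.4708, -0.1887], [0.6265, -0.1781], [0.6136, 0.0384], [0.4576, 0.0294]]
0.107 top ctr [ 0.5426 -0.077 ] len [0.1572 0.2158 0.1581 0.2158] dir [   3.39   93.45 -176.61  -86.31]
[[0.4709, -0.1893], [0.6278, -0.18], [0.6148, 0.0353], [0.457, 0.026]]
[(array([ 0.4708, -0.1892,  0.1077]), np.float64(0.0001)), (array([ 0.6268, -0.1795,  0.1093]), np.float64(0.0012)), (array([0.6137, 0.0353, 0.1108]), np.float64(0.001)), (array([0.4574, 0.026 , 0.111 ]), np.float64(0.0007))]
side [[222.6999969482422, 265.5], [249.0, 260.20001220703125], [251.3000030517578, 271.29998779296875], [224.89999389648438, 276.6000061035156]] [[0.517, -0.181], 
[... 1217 characters left out ...]
5, 235.89999389648438], [342.1000061035156, 237.1999969482422]] [[0.583, -0.187], [0.586, -0.222], [0.521, -0.225], [0.518, -0.19]]
top [[277.0, 176.0], [304.0, 176.0], [304.0, 191.0], [277.0, 191.0]] [[0.659, -0.04], [0.66, -0.104], [0.624, -0.104], [0.623, -0.04]]
top [[443.6000061035156, 134.3000030517578], [452.20001220703125, 106.80000305175781], [460.1000061035156, 109.30000305175781], [451.5, 136.8000030517578]] [[0.768, -0.443], [0.839, -0.469], [0.833, -0.488], [0.762, -0.462]]
top [ 0.76130468 -0.04294352  0.03      ]
top [ 0.53634099 -0.35234612  0.03      ]
top [0.55824995 0.20326392 0.03      ]
side [ 0.53514801 -0.37476704  0.03      ]
side [ 0.76615463 -0.0568247   0.03      ]
```

```bash
cat >> h.py <<'E'
from scipy.spatial.transform import Rotation as R
CTR=np.array([.5423,-.0765]); YAW=np.radians(3.45)
def quat(yaw): return (R.from_euler('z',yaw)*R.from_euler('x',np.pi)).as_quat()
def bx(x,y):
    c,s=np.cos(YAW),np.sin(YAW); return CTR+np.array([c*x-s*y,s*x+c*y])
def st(tag=""):
    s=monitor.get_state(); print(tag,"t%.2f"%s["t"],s["ee_pos"].round(4),"F",s["contact_force"].round(1)); return s
E
python3 - <<'E'
from h import *
arm.move_gripper(0.0,30); st("closed")
p=bx(0,0)
print(arm.ik([*p,.13],quat(YAW)),arm.ik([*p,.13],quat(YAW+np.pi/2)))
arm.reach([*p,.13],quat(YAW+np.pi/2)); st("above")
print(arm.movel([*p,.095],rate=.02,until_force=5)); st("5N")
E
```

```text
closed t1.17 [ 0.1738 -0.6004  0.2313] F [-0.3  0.1 -0.3]
[-2.68306105e-01  1.64399388e-01  1.87843256e+00 -4.44089210e-16
  1.09876071e+00  1.24227636e+00] [-0.2683061   0.16439939  1.87843256  0.          1.09876071 -0.32851996]
above t3.48 [ 0.5425 -0.0774  0.1303] F [ 0.7 -0.6 -0.3]
True
5N t4.58 [ 0.5422 -0.0765  0.1077] F [-0.8 -0.3  3.5]
```

```bash
python3 - <<'E'
from h import *
p=bx(0,0)
for f in (9,12,9):
    print(arm.movel([*p,.098],rate=.01,until_force=f)); s=st()
    if s["contact_force"][2]>22: break
E
```

```text
True
 t5.27 [ 0.5422 -0.0765  0.1021] F [-0.8  0.8  4.8]
True
 t5.56 [ 0.5423 -0.0764  0.102 ] F [-2.2 -0.   5.4]
True
 t5.81 [ 0.5423 -0.0765  0.102 ] F [-1.8  1.1  5.6]
```

```bash
cat >> h.py <<'E'
SIDES={"front":((-1,0),.08),"back":((1,0),.08),"left":((0,1),.11),"right":((0,-1),.11)}
def spt(side,out,along=0):
    (nx,ny),d=SIDES[side]; return bx(nx*(d+out)-ny*along,ny*(d+out)+nx*along)
def nvec(side):
    (nx,ny),_=SIDES[side]; return bx(nx,ny)-CTR
def fin(side,s): return float(s["contact_force"][:2]@nvec(side)) # push reaction, outward +
def outof(side,s): return float((s["ee_pos"][:2]-CTR)@nvec(side))-SIDES[side][1]
def fold(side,zoff=-.001):
    yaw=YAW if side in("front","back") else YAW+np.pi/2
    q=quat(yaw)
    return q
def above(side,via=True):
    q=fold(side)
    arm.reach([*spt(side,.034),.14],q)
    hit=arm.movel([*spt(side,.034),.088],rate=.05,until_force=8); s=st(side+" down hit=%s"%hit)
    return hit
def outside(side):
    arm.movel([*spt(side,.046),.092],rate=.1)
    arm.movel([*spt(side,.046),.070],rate=.08); st("outside")
def push(side,start=.046,z0=.070,z1=.064,limit=20,end=.010):
    o=start; L=[]
    hit=arm.movel([*spt(side,.030),.067],rate=.04,until_force=3.5)
    s=st("first contact %s out %.1f"%(hit,1e3*outof(side,monitor.get_state())))
    o=outof(side,s); 
    while o>end:
        o-=.001
        arm.movel([*spt(side,o),max(z1,.067-.15*(.040-o))],rate=.03,until_force=12)
        s=monitor.get_state(); f=fin(side,s); L.append((round(1e3*o,1),round(1e3*outof(side,s),1),round(f,1),round(s["contact_force"][2],1)))
        if f>limit: break
    print(L); st("end"); return L
E
python3 - <<'E'
from h import *
p=bx(0,0)
print(arm.movel([*p,.098],rate=.01,until_force=16)); st()
arm.movel([*p,.14],rate=.1); st()
print(above("front"))
d=vision.snapshot("side"); cv2.imwrite("pics/s1.png",cv2.resize(d["frame"][150:310,150:300],None,fx=3.7,fy=3.7))
E
```

```text
True
 t6.13 [ 0.5423 -0.0764  0.102 ] F [-1.5  1.1  6.6]
 t6.67 [ 0.5422 -0.0765  0.1399] F [-0.1  0.   0. ]
front down hit=False t9.20 [ 0.4282 -0.0833  0.0879] F [-0.   0.1 -0. ]
False
```

View pics/s1.png

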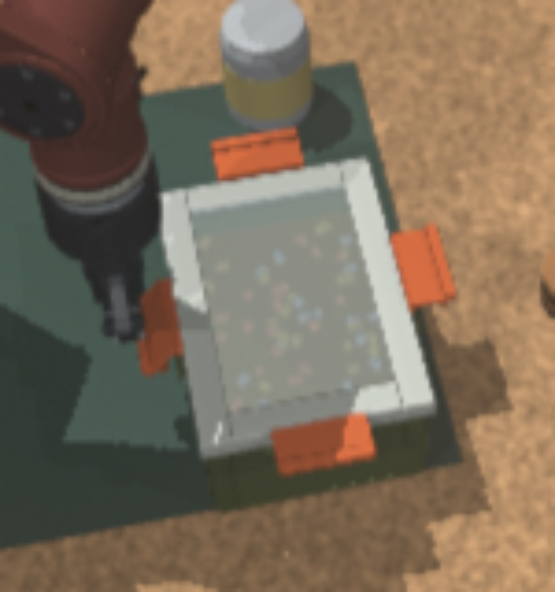

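```bash
python3 - <<'E'
from h import *
outside("front"); push("front")
d=vision.snapshot("side"); cv2.imwrite("pics/s2.png",cv2.resize(d["frame"][150:310,150:300],None,fx=3.7,fy=3.7))
E
```

```text
outside t9.95 [ 0.4162 -0.0839  0.0694] F [-1.  -0.4  0.7]
first contact True out 41.7 t10.22 [ 0.4208 -0.0833  0.0681] F [ 0.1  0.5 -0. ]
[(40.7, 40.9, 1.0, np.float64(0.6)), (39.7, 40.5, 2.3, np.float64(-0.5)), (38.7, 40.0, 4.5, np.float64(-2.0)), (37.7, 39.5, 4.9, np.float64(-2.5)), (36.7, 39.1, 6.0, np.float64(-3.0)), (35.7, 38.7, 6.9, np.float64(-4.3)), (34.7, 38.2, 8.2, np.float64(-4.1)), (33.7, 37.8, 8.3, np.float64(-5.3)), (32.7, 37.4, 8.8, np.float64(-5.8)), (31.7, 36.9, 9.4, np.float64(-7.5)), (30.7, 36.3, 9.0, np.float64(-7.2)), (29.7, 35.9, 11.0, np.float64(-7.4)), (28.7, 35.5, 11.0, np.float64(-6.9)), (27.7, 35.2, 12.6, np.float64(-6.9)), (26.7, 34.7, 12.8, np.float64(-8.0)), (25.7, 34.2, 13.6, np.float64(-7.9)), (24.7, 33.7, 13.8, np.float64(-9.7)), (23.7, 31.2, 6.0, np.float64(-4.9)), (22.7, 26.8, 8.2, np.float64(-7.0)), (21.7, 26.7, 9.8, np.float64(-5.0)), (20.7, 26.5, 12.0, np.float64(-2.2)), (19.7, 26.4, 14.8, np.float64(-0.6)), (18.7, 26.2, 16.3, np.float64(0.2)), (17.7, 26.1, 18.0, np.float64(2.2)), (16.7, 26.0, 20.6, np.float64(3.8))]
end t16.48 [ 0.4364 -0.0815  0.061 ] F [-20.4  -3.4   3.8]
```

View pics/s2.png

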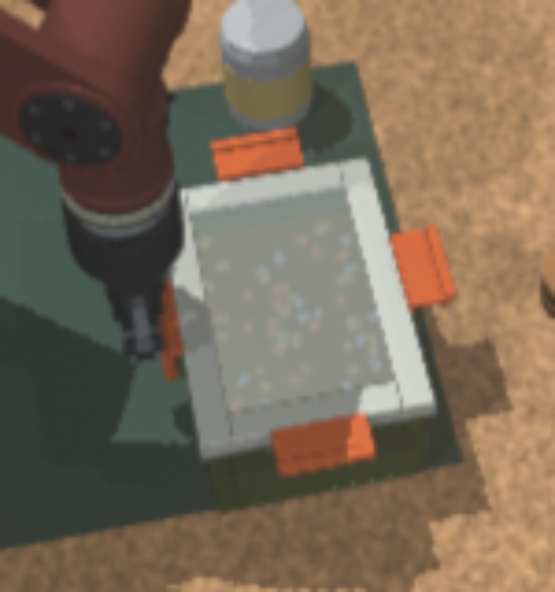

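```bash
cat >> h.py <<'E'
def leave(side,o=.040):
    arm.movel([*spt(side,o),.064],rate=.12); s=st("left")
    arm.movel([*spt(side,o),.135],rate=.25)
def push2(side,limit=20,end=.008):
    L=[]
    arm.movel([*spt(side,.036),.067],rate=.05,until_force=5)
    s=monitor.get_state(); o=outof(side,s)-.001
    while o>end:
        o-=.0015
        arm.movel([*spt(side,o),max(.064,.067-.15*(.040-o))],rate=.03,until_force=12)
        s=monitor.get_state(); f=fin(side,s); L.append((round(1e3*o,1),round(1e3*outof(side,s),1),round(f,1),round(float(s["contact_force"][2]),1)))
        if f>limit: break
    print(L); st("end"); return L
E
python3 - <<'E'
from h import *
leave("front")
above("back"); outside("back"); push2("back")
leave("back"); arm.wait(0.05)
d=vision.snapshot("side"); cv2.imwrite("pics/s3.png",cv2.resize(d["frame"][150:310,150:300],None,fx=3.7,fy=3.7)); st()
E
```

```text
left t16.87 [ 0.4249 -0.0844  0.0653] F [-0.4 -0.5  0. ]
back down hit=False t19.43 [ 0.656  -0.0696  0.088 ] F [-0.1  0.3  0.4]
outside t20.12 [ 0.6667 -0.0687  0.0682] F [-0.  -0.6  0.1]
[(36.7, 39.0, 6.7, -3.4), (35.2, 38.7, 9.6, -5.5), (33.7, 38.3, 12.0, -7.0), (32.2, 38.1, 14.8, -8.8), (30.7, 37.8, 17.3, -11.7), (29.2, 37.5, 19.7, -13.4), (27.7, 36.5, 22.1, -15.4)]
end t22.13 [ 0.6586 -0.0699  0.0663] F [ 22.    2.7 -15.4]
left t22.38 [ 0.6617 -0.0692  0.064 ] F [-0.9 -0.  -0.5]
 t22.92 [ 0.6601 -0.069   0.1334] F [-1.   0.7  0.6]
```

View pics/s3.png

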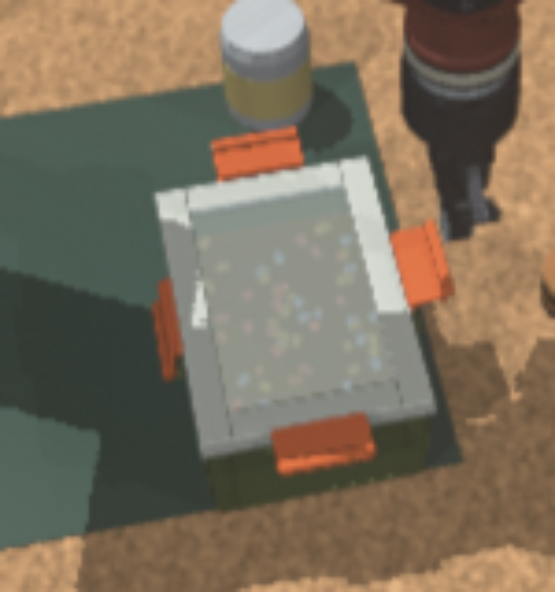

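```bash
cat >> h.py <<'E'
def push3(side,limit=22,end=.006,z0=.074):
    L=[]
    hit=arm.movel([*spt(side,.036),z0],rate=.05,until_force=4)
    s=monitor.get_state(); o=o0=outof(side,s)-.001; peak=0; snapped=False; fp=0;ap=9
    while o>end:
        o-=.0015
        arm.movel([*spt(side,o),max(.057,z0-.7*(o0-o))],rate=.03,until_force=12)
        s=monitor.get_state(); f=fin(side,s); a=outof(side,s); fz=float(s["contact_force"][2])
        L.append((round(1e3*o,1),round(1e3*a,1),round(f,1),round(fz,1),round(1e3*s["ee_pos"][2],1)))
        if ap-a>.002 and len(L)>2: snapped=True
        ap=a
        if np.hypot(f,fz)>(20 if snapped else 30): break
        if f>limit: break
    print(L,"SNAP" if snapped else "nosnap"); st("end"); return L
def outside3(side,z=.074):
    arm.movel([*spt(side,.046),.092],rate=.12)
    arm.movel([*spt(side,.046),z],rate=.1)
E
python3 - <<'E'
from h import *
arm.movel([*spt("back",.046),.074],rate=.15); push3("back")
st()
E
```

```text
[(40.4, 43.0, 4.3, 0.6, np.float64(75.0)), (38.9, 43.1, 6.9, 2.3, np.float64(74.6)), (37.4, 43.2, 10.0, 3.9, np.float64(74.4)), (35.9, 43.3, 11.8, 2.9, np.float64(74.3)), (34.4, 43.4, 14.6, 3.7, np.float64(74.2)), (32.9, 43.4, 17.3, 4.6, np.float64(74.1)), (31.4, 43.5, 19.0, 3.3, np.float64(73.9)), (29.9, 43.5, 20.2, 5.0, np.float64(73.8)), (28.4, 43.5, 22.4, 5.6, np.float64(73.6))] nosnap
end t25.93 [ 0.6657 -0.0698  0.0736] F [22.2  4.8  5.6]
 t25.93 [ 0.6657 -0.0698  0.0736] F [22.2  4.8  5.6]
```

```bash
cat >> h.py <<'E'
def above3(side):
    arm.movel([*spt(side,.034),.120],rate=.2)
    hit=arm.movel([*spt(side,.034),.085],rate=.06,until_force=9); st(side+" down hit=%s"%hit)
E
python3 - <<'E'
from h import *
arm.movel([*spt("back",.048),.078],rate=.15)
arm.movel([*spt("back",.040),.120],rate=.2)
above3("back"); 
d=vision.snapshot("side"); cv2.imwrite("pics/s4.png",cv2.resize(d["frame"][150:310,150:300],None,fx=3.7,fy=3.7)); st()
outside3("back"); 
d=vision.snapshot("side"); cv2.imwrite("pics/s5.png",cv2.resize(d["frame"][150:310,150:300],None,fx=3.7,fy=3.7)); st()
E
```

```text
back down hit=False t27.59 [ 0.6556 -0.0695  0.0844] F [0.3 0.4 0.1]
 t27.64 [ 0.6558 -0.0696  0.0848] F [-0.1 -0.5  0.2]
 t28.29 [ 0.6669 -0.0687  0.0725] F [-0.   0.5  0.5]
```

View pics/s4.png

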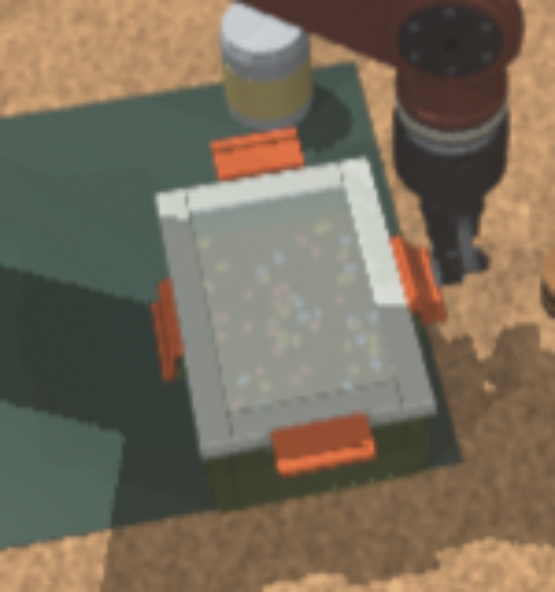

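View pics/s5.png

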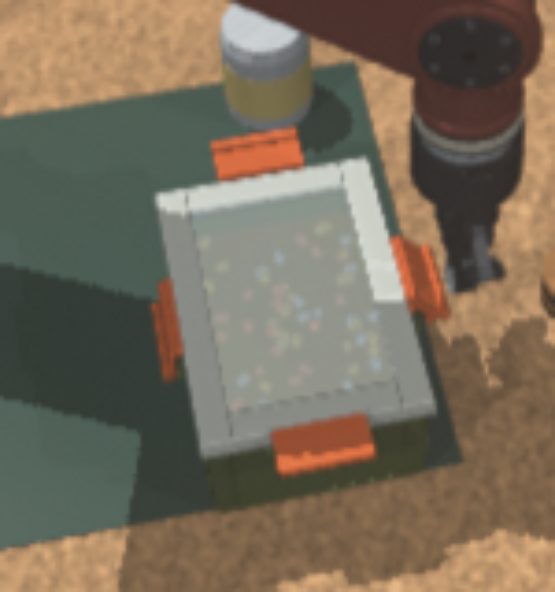

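Folded to about 0.9–1.0 now (back clip at ~(420,275)). Push in and down.

```bash
python3 - <<'E'
from h import *
push3("back",limit=24)
d=vision.snapshot("side"); cv2.imwrite("pics/s6.png",cv2.resize(d["frame"][150:310,150:300],None,fx=3.7,fy=3.7)); st()
E
```

```text
[(37.5, 39.7, 5.1, -2.9, np.float64(74.1)), (36.0, 38.8, 7.6, -4.0, np.float64(72.8)), (34.5, 37.9, 9.5, -6.1, np.float64(71.7)), (33.0, 36.7, 10.1, -7.0, np.float64(70.4)), (31.5, 36.3, 12.2, -7.8, np.float64(69.9)), (30.0, 35.9, 13.5, -5.8, np.float64(69.4)), (28.5, 35.4, 15.8, -8.5, np.float64(68.8)), (27.0, 34.5, 17.5, -8.6, np.float64(67.8)), (25.5, 31.2, 4.8, -2.7, np.float64(65.5)), (24.0, 27.5, 8.1, -1.8, np.float64(65.3)), (22.5, 27.4, 8.7, -1.5, np.float64(65.2)), (21.0, 27.3, 11.5, -0.8, np.float64(65.1)), (19.5, 27.2, 11.6, 1.7, np.float64(65.0)), (18.0, 27.1, 14.2, 2.1, np.float64(64.9)), (16.5, 27.0, 15.9, 2.6, np.float64(64.7)), (15.0, 26.9, 16.5, 4.3, np.float64(64.7)), (13.5, 26.8, 19.6, 3.3, np.float64(64.8)), (12.0, 26.6, 23.2, 0.1, np.float64(64.9))] SNAP
end t33.03 [ 0.6487 -0.0706  0.0649] F [22.9  5.   0.1]
 t33.08 [ 0.6487 -0.0706  0.0649] F [22.5  6.   0.1]
```

View pics/s6.png

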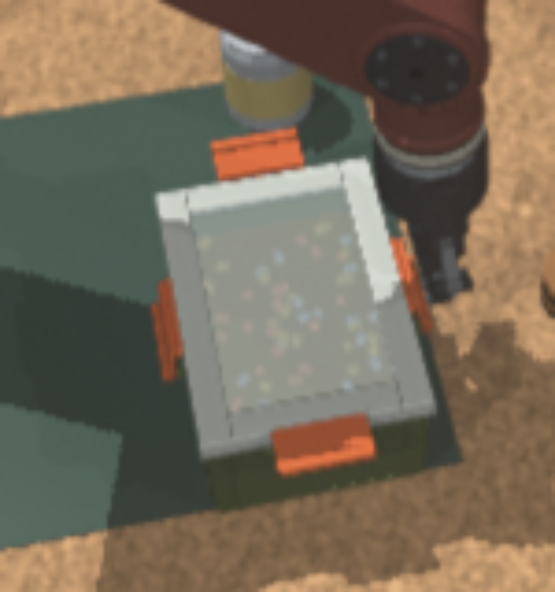

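```bash
cat >> h.py <<'E'
def push4(side,limit=25,end=.002,z0=.074):
    L=[]
    arm.movel([*spt(side,.036),z0],rate=.06,until_force=4)
    s=monitor.get_state(); o=o0=outof(side,s)-.001; snapped=False; fp=0;ap=outof(side,s)
    while o>end:
        o-=.0025 if snapped else .0018
        arm.movel([*spt(side,o),max(.059,z0-.7*(o0-o))],rate=.04,until_force=12)
        s=monitor.get_state(); f=fin(side,s); a=outof(side,s); fz=float(s["contact_force"][2])
        L.append((round(1e3*o,1),round(1e3*a,1),round(f,1),round(fz,1),round(1e3*float(s["ee_pos"][2]),1)))
        if ap-a>.0025 and fp>6: snapped=True
        ap=a; fp=f
        if np.hypot(f,fz)>(17 if snapped else 30) or f>limit: break
    print(*L,"SNAP" if snapped else "nosnap",sep="\n"); st("end"); return L
E
python3 - <<'E'
from h import *
b="back"
arm.movel([*spt(b,.036),.064],rate=.15)
arm.movel([*spt(b,.036),.135],rate=.3)
arm.reach([*spt("left",.034),.125],quat(YAW+np.pi/2)); st("at left")
hit=arm.movel([*spt("left",.034),.085],rate=.07,until_force=9); st("down %s"%hit)
outside3("left"); st()
push4("left")
d=vision.snapshot("side"); cv2.imwrite("pics/s7.png",cv2.resize(d["frame"][150:310,150:300],None,fx=3.7,fy=3.7)); st()
E
```

```text
at left t35.02 [0.533  0.0669 0.124 ] F [0.1 0.1 0.2]
down False t35.74 [0.5332 0.0672 0.0845] F [-0.8  0.5  0.3]
 t36.34 [0.5318 0.079  0.0729] F [ 0.2 -0.2  0.4]
(36.8, 38.6, 7.1, -3.3, 72.1)
(35.0, 37.2, 8.1, -5.1, 70.5)
(33.2, 35.7, 8.8, -6.9, 69.0)
(31.4, 33.3, 7.2, -5.7, 67.7)
(29.6, 31.9, 8.4, -7.3, 66.4)
(27.8, 30.2, 8.1, -7.7, 65.0)
(26.0, 25.6, -0.4, 0.4, 65.0)
(23.5, 24.1, 6.0, 1.6, 64.4)
(21.0, 23.6, 11.4, 7.2, 63.6)
(18.5, 23.2, 17.1, 11.0, 62.7)
SNAP
end t39.06 [0.5354 0.0566 0.0627] F [-3.8 16.9 11. ]
 t39.11 [0.5354 0.0566 0.0627] F [-5.1 16.2 11.1]
```

View pics/s7.png

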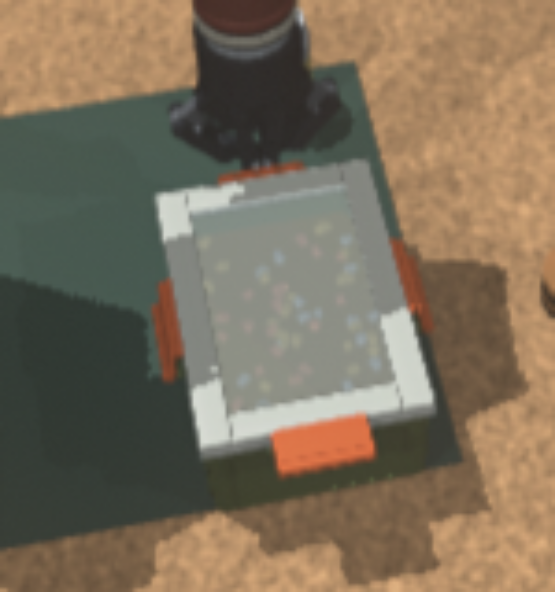

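```bash
python3 - <<'E'
from h import *
b="left"
arm.movel([*spt(b,.036),.064],rate=.15)
arm.movel([*spt(b,.034),.135],rate=.3)
arm.reach([*spt("right",.034),.13],quat(YAW+np.pi/2)); st("at right")
hit=arm.movel([*spt("right",.034),.085],rate=.07,until_force=9); st("down %s"%hit)
outside3("right"); st()
push4("right")
d=vision.snapshot("side"); cv2.imwrite("pics/s8.png",cv2.resize(d["frame"][150:310,150:300],None,fx=3.7,fy=3.7)); st()
E
```

```text
at right t40.87 [ 0.5504 -0.219   0.129 ] F [-0.  -0.3 -0.5]
down False t41.66 [ 0.5506 -0.2203  0.0846] F [ 0.2  0.3 -0. ]
 t42.26 [ 0.5505 -0.2314  0.0725] F [ 0.3  0.3 -0.3]
(38.2, 40.5, 8.2, -3.9, 73.1)
(36.4, 39.2, 9.1, -4.9, 71.5)
(34.6, 37.8, 10.1, -7.1, 69.9)
(32.8, 36.2, 10.3, -9.1, 68.3)
(31.0, 31.8, 2.7, -2.7, 67.4)
(28.5, 28.7, 5.6, -5.0, 65.8)
(26.0, 25.6, 3.7, -3.1, 64.1)
(23.5, 22.4, -1.3, -0.6, 62.7)
(21.0, 22.0, 3.8, 2.4, 61.8)
(18.5, 21.7, 8.0, 5.4, 61.1)
(16.0, 21.3, 12.9, 2.9, 61.2)
(13.5, 21.1, 19.0, 1.6, 61.3)
SNAP
end t45.47 [ 0.5515 -0.2073  0.0613] F [ -1.1 -19.1   1.6]
 t45.52 [ 0.5515 -0.2073  0.0613] F [ -1.7 -19.2   1.2]
```

View pics/s8.png

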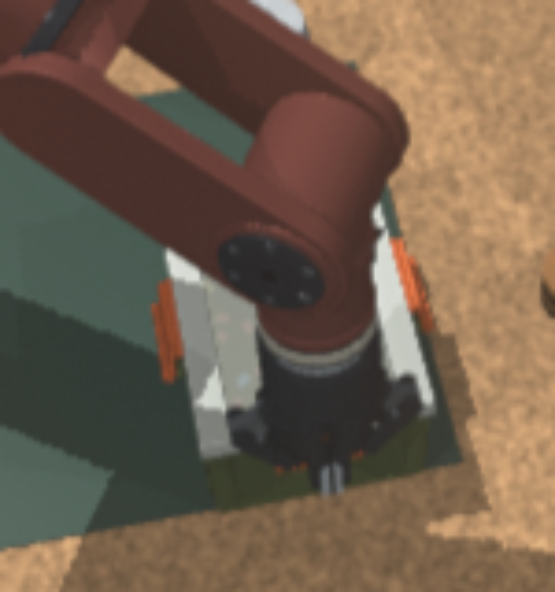

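```bash
python3 - <<'E'
from h import *
b="right"
arm.movel([*spt(b,.040),.062],rate=.12)
arm.movel([*spt(b,.045),.14],rate=.3)
arm.move_j([-1.401,.217,1.613,0,1.311,-.112])
st()
v=[]
for n,(r,c) in {"side":(150,150),"top":(150,205)}.items():
    d=vision.snapshot(n); cv2.imwrite(f"pics/f_{n}.png",d["frame"]); v.append(cv2.resize(d["frame"][r:r+150,c:c+170],None,fx=3.9,fy=3.9)[:,:])
    q=lidcorners(d,n); print(n,np.array([onz(d,u,.103)[:2] for u in q]).round(3).tolist())
    for cc in orange(d)[0]:
        bb=cv2.minAreaRect(cc); print(np.round(bb[0],1),np.round(bb[1],1))
cv2.imwrite("pics/fs.png",v[0]);cv2.imwrite("pics/ft.png",v[1]); st()
E
```

```text
t48.23 [ 0.1751 -0.5999  0.231 ] F [0.3 0.6 0.1]
side [[0.613, 0.036], [0.626, -0.178], [0.471, -0.189], [0.457, 0.027]]
[236.5 270. ] [10.2 25.3]
[194.6 238.5] [25.2  5.6]
[261.1 226.3] [24.6  4.7]
top [[0.627, -0.18], [0.471, -0.189], [0.457, 0.026], [0.614, 0.036]]
[295.  263.9] [ 6.8 28.3]
[242.6 228.1] [28.1  6.3]
[341.8 223.5] [27.3  3.5]
[290.  188.8] [ 5.5 27.9]
[451.9 122. ] [ 8.5 29.1]
 t48.33 [ 0.1751 -0.6     0.2311] F [ 0.7 -0.6  0.1]
```

View pics/fs.png

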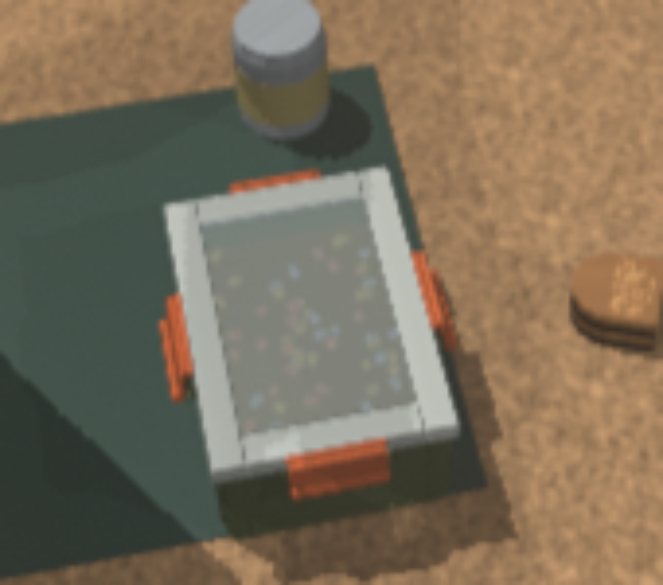

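View pics/f_top.png

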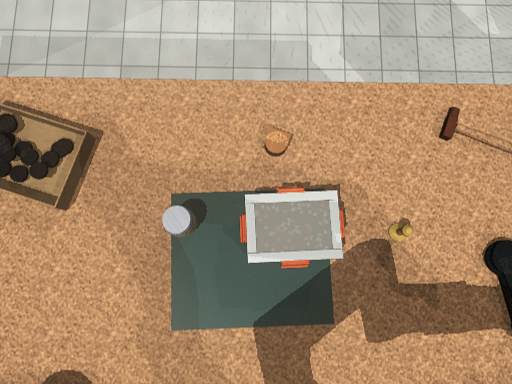

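```bash
python3 -c "
from h import *
workorder.sign_off(); st()"
```

```text
the job is handed in; nothing more can be done
the job is handed in; nothing more can be done
```

The box is shut and handed in: the lid is pressed home and all four clips are snapped down. The robot took about 48 s of the 58 s allowed, and the arm was back at its start pose before sign-off.

- **Lid:** I pressed it at the centre from contact at 107.7 mm down to 102 mm. Two more pushes did not move it. In the last pictures both cameras agree within about 1 mm with the lid top at 103 mm.
- **Clips:** Each push showed the force drop of a snap, then a hard stop, in the order front, back, left, right. The horizontal force just before the snap was about 14, 17.5, 8 and 10 N. The final push against the wall was 17 to 23 N.
- **Last pictures:** With the arm clear, all four clips hang steeply against the walls. The tin, stamp and heel block look to be where they were at the start; I compared them by eye, not by measurement.

**What went wrong:** The back clip needed three attempts.
- The first push was too horizontal. It dragged on the rib, and I stopped at about 27 N total.
- The second pressed toward the hinge because the clip had sprung back, and I stopped at about 23 N.
- Refolding it and pushing in and down snapped it. Its 17.5 N horizontal peak is a little above the stated 6 to 14 N.

The highest force I read was about 27 N, but readings were taken only between steps, so brief peaks could have been higher. I did not measure the clips' final angles.

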